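# Put the marker away flat in its sliding-lid box

### The job

First slide the flush lid of the wooden box all the way open by pressing on it. Then take the marker that leans in the glass jar, lay it down on the desk and let go, pick it up again across its middle and lay it flat on the floor of the box. Finally slide the lid fully shut over it, leaving the jar and the other things on the desk standing where they are.

Things in the scene. Friction and masses are not known exactly. Their poses are not given: they have to be found in the camera images.
- box: light wooden box with a sliding lid, fixed to the desk: 218 mm long (its y axis), 106 mm wide (x), 46 mm high outside; walls 8 mm, open inside. Origin at the centre of its underside, z up. Its -y end is closed and full height; at its +y end the lid slides out over the end wall, which is 38 mm high.
- box_floor (a point): middle of the free floor inside the box that the fully open lid uncovers, 6 mm above the desk; axes as the box's. From here the free floor reaches 39 mm either way across (x) and 86 mm either way along (y). A slim pen 10 mm thick is stuck along the inside of the +x wall, outside this area.
- lid (a joint): how far the lid has slid out along the box's +y axis, in m: 0 is shut, 0.175 fully open (a stop). It starts shut or nearly so, stays where it is left, takes about 1.2 N to slide and is rigid downward. Bare wood without a handle: a closed fingertip pressed on it with about 10 N carries it along.
- lid_mid (a point): centre of the lid's upper face, level, 44 mm above the desk, 2 mm below the lips of the side walls. The lid is 210 mm long (box's y), 96 mm wide, 5.5 mm thick, with 88 mm free between the lips. When shut this point lies 4 mm to the +y side of the box's centre; it moves with the lid.
- marker: square twin-ended marker, white with a black cap at each end, 18 x 18 x 140 mm, 30 g, loose. Origin at its centre, z along its length (to the upper end at the start), x and y square to its flat sides. It starts leaning about 26 degrees in the jar, towards the robot or to either side, its y axis level and square to the lean, its upper end some 55 mm above the rim, 140 mm above the desk.
- jar: clear glass jar, loose, 0.35 kg, 85 mm high, 68 mm across; mouth 50 mm, body 62 mm wide inside, floor 6 mm thick. Origin at the centre of its underside, z up. It and the ink jar stand left and right in front of the robot, either way round. Straight ahead of the robot, nearer than the box, the desk is clear for 190 mm between the pebble and the tape.
- ink: closed amber ink jar with a black cap, 56 mm across, 75 mm high, loose; leave it alone. Origin at the centre of its underside.
- pebble: black pebble, 56 mm across, 24 mm high, loose; leave it alone. Origin at the centre of its underside.
- tape: roll of paper tape lying flat, 72 mm across, 24 mm high, loose; leave it alone. Origin at the centre of its underside.
There are look-alikes about, which are no part of the job. Of the things that look like the box, the larger one is meant.

How it is judged:
On the way, in this order (a step that is already met when the one before it is completed fails the run):
1. the lid is slid open, 155 mm or more (value of joint lid above 0.155 m), for 0.2 s.
2. the marker lies on the desk, let go and at rest (height (world z) of marker below 0.016 m and angle between marker's own z axis and vertical between 1.45 and 1.69 rad and contact force between the fingers and marker below 0.1 N and linear speed of marker below 0.03 m/s), for 0.2 s.
3. the marker lies flat on the floor of the box, let go (z of marker in the frame of box below 0.024 m and x of marker in the frame of box between -0.046 and 0.046 m and y of marker in the frame of box between -0.06 and 0.06 m and angle between marker's own z axis and vertical between 1.4 and 1.74 rad and contact force between the fingers and marker below 0.1 N), for 0.2 s.
At the end, for the whole second after the job is handed in: The lid is shut (less than 8 mm from fully home); the marker lies flat and at rest on the floor of the box under it; the jar stands upright on the desk within 60 mm of where it was (value of joint lid below 0.008 m and z of marker in the frame of box below 0.024 m and x of marker in the frame of box between -0.046 and 0.046 m and y of marker in the frame of box between -0.06 and 0.06 m and angle between marker's own z axis and vertical between 1.4 and 1.74 rad and linear speed of marker below 0.03 m/s and angle between jar's own z axis and vertical below 0.15 rad and height (world z) of jar below 0.01 m and distance of jar from where it was at the start of the episode below 0.06 m); the robot touches nothing.
It fails at once if the jar is knocked over (angle between jar's own z axis and vertical above 0.6 rad).
It fails at once if the ink jar, the pebble or the tape roll is shifted by more than 40 mm (distance of any of ink, pebble, tape from where it was at the start of the episode above 0.04 m).
It also fails if it takes over 72 s, if anything falls off the work surface, if the arm or the gripper's body presses on something with over 40 N, if the wrist force passes 120 N, or if a joint passes its speed limit or range.

### The arm

A 7-joint arm with a two-finger parallel gripper is mounted at the origin on the work surface. World frame = base frame: x ahead of the robot, y to its left, z up, the work surface at z = 0. Lengths are in m, angles in rad, forces in N, time in s.
With the tool pointing down it reaches from about 0.4 to 0.85 m from the base axis. Payload 10.4 kg.
Tool frame: the origin (TCP) lies at the very end of the fingers, on their centre line; the grasp point (between the pads) lies 19 mm behind it (grasp_offset is the distance from the TCP to the grasp point, in m); z points along the fingers, y is the direction in which the jaws open and shut (so a half turn about z gives the same grasp; the last joint's range is limited). The gripper opens to 85 mm and grips with 20 to 120 N. Pads are 22 mm wide; open, the fingers measure 114 mm over their backs; the gripper's body (76 mm by 85 mm) begins 54 mm behind the grasp point. The pads swing forward as they close: fully open they stand 13 mm farther back than shut.
Start: joints at [-1.243, 0.332, -0.065, 1.46, 0.022, 1.35, -0.088], TCP at [0.215, 0.587, 0.231] pointing down, gripper open.
Joint ranges: [-2.6, 2.6], [-0.5, 2.12], [-1.47, 1.34], [0.16, 2.42], [-1.27, 4.41], [0.06, 2.06], [-2.6, 2.6]. Speed limits (rad/s): [2.22, 2.22, 2.79, 2.79, 3.14, 3.14, 3.14].

### API

Orientations are given as [roll, pitch, yaw] about the fixed x, y, z axes, in that order (R = Rz(yaw) Ry(pitch) Rx(roll)).
In Python, from station import movep, move_l, move_joints, gripper_to, hold, ik, sense, read_camera, calibration, PlanningError, hand_in, grasp_offset gives the robot as it stands. The module is installed in compiled form; this text tells all that it offers. Calls block until the motion is done:
- movep(position, orientation): joint-space move of the TCP to a pose.
- move_l(position, orientation=None, vel=0.15, until_force=None): straight line of the TCP; orientation=None keeps the orientation; vel is the mean speed in m/s. With until_force (N) it stops when the force on the tool has changed by that much, and returns True; else False.
- move_joints(angles): joint-space move.
- gripper_to(opening, force=None): opening from 0.0 (shut) to 1.0 (fully open); force is the grip in N (None keeps the last); returns when the fingers have stopped.
- hold(seconds).
- ik(position, orientation): joint angles nearest the present ones, or None.
- sense(): the state.
- read_camera(name): name is "side" or "top" or "wrist"; returns (picture, depth): 400x640x3 uint8, red, green, blue; 400x640 float32, m along the optical axis (not along the pixel's ray), 0 where there is no reading.
- calibration(name): a dict with "fx", "fy", "cx", "cy" (pixels), "dist" ([k1, k2, p1, p2, k3] as OpenCV has them; the pictures are not rectified), "xyz" and "orientation" of the camera in the world; the wrist camera has in their place "mount" (4x4, takes a point from camera to tool coordinates, whose origin is the TCP and whose axes are the flange's). Camera axes: x right, y up, looking along -z (the intrinsics and any distortion apply to the point x, -y, -z); pixel columns grow to the right and rows downward; lengths in m; the calibration is good to about 2 mm. A picture is of the moment at which its call begins: read the wrist's pose just before it. calibration takes no time and is no camera call.
A pose or a line that the arm cannot do raises PlanningError and nothing moves.
- hand_in(): hands the job in, once; it reports no verdict.
The state is a dict: "time": time; "joint_pos": joint angles; "joint_velocities": joint speeds; "joint_torque": joint torques, N m; "eef_pos": TCP position; "orientation": TCP orientation; "force": force on the tool from outside, world axes, zero at the start; "ft_torque": the same for the moment, N m; "grip_width": opening from 0.0 (shut) to 1.0 (fully open).
Only numpy, scipy, OpenCV 4.12 (cv2) and the standard library are available. Lean on these libraries where they do the work, as an engineer would, in place of code of your own. Each camera call takes 0.05 s, during which the arm holds its last target.

## Working session

There is one attempt and no reset: what is moved stays moved. The work goes in short steps, each a Python script; the robot and the scene stay as the last script left them, time stands still between calls to the robot, and variables do not carry over. Pictures are saved under pics/ and viewed, and the job is handed in when it is done.

```bash
mkdir -p pics
cat > h.py <<'E'
import numpy as np, cv2
from scipy.spatial.transform import Rotation as R
from station import *
def pose(name, st=None):
    c=calibration(name)
    K=np.array([[c['fx'],0,c['cx']],[0,c['fy'],c['cy']],[0,0,1.]]); d=np.array(c['dist'],float)
    if 'mount' in c:
        M=np.array(c['mount']); T=np.eye(4); T[:3,:3]=R.from_euler('xyz',st['orientation']).as_matrix(); T[:3,3]=st['eef_pos']
        T=T@M
    else:
        T=np.eye(4); T[:3,:3]=R.from_euler('xyz',c['orientation']).as_matrix(); T[:3,3]=c['xyz']
    return K,d,T
def rays(name,px,st=None):
    K,d,T=pose(name,st)
    p=cv2.undistortPoints(np.array(px,float).reshape(-1,1,2),K,d).reshape(-1,2)
    v=np.c_[p[:,0],-p[:,1],-np.ones(len(p))]@T[:3,:3].T
    return T[:3,3],v
def onplane(name,px,z,st=None):
    o,v=rays(name,px,st); t=(z-o[2])/v[:,2]
    return o+v*t[:,None]
def withdepth(name,px,depth,st=None):
    o,v=rays(name,px,st); px=np.array(px).reshape(-1,2).astype(int)
    return o+v*depth[px[:,1],px[:,0]][:,None]
def proj(name,P,st=None):
    K,d,T=pose(name,st); q=(np.array(P,float).reshape(-1,3)-T[:3,3])@T[:3,:3]
    q=q*[1,-1,-1]
    return cv2.projectPoints(q,np.zeros(3),np.zeros(3),K,d)[0].reshape(-1,2)
def save(n,im): cv2.imwrite('pics/'+n+'.png',im[...,::-1])
E
python3 - <<'E'
from h import *
for n in ['top','side','wrist']:
    st=sense(); im,d=read_camera(n); save(n+'0',im); np.savez('pics/'+n+'0.npz',im=im,d=d)
    print(n,{k:np.round(v,4).tolist() for k,v in calibration(n).items()})
s=sense(); print({k:np.round(v,3).tolist() for k,v in s.items()},grasp_offset)
E
```

```text
top {'fx': 508.7865, 'fy': 508.7865, 'cx': 320.0909, 'cy': 202.6389, 'dist': [0.0449, 0.0, 0.0, 0.0, 0.0], 'xyz': [0.2995, -0.0102, 1.219], 'orientation': [0.1196, -0.0068, -1.5754]}
side {'fx': 420.5199, 'fy': 420.5199, 'cx': 320.4354, 'cy': 193.1719, 'dist': [-0.0187, 0.0, 0.0, 0.0, 0.0], 'xyz': [0.3199, -1.0076, 0.7587], 'orientation': [0.9583, 0.0124, -0.0955]}
wrist {'fx': 344.6511, 'fy': 344.6511, 'cx': 321.2163, 'cy': 202.0911, 'dist': [0.0105, 0.0, 0.0, 0.0, 0.0], 'mount': [[0.0006, 0.9547, 0.2975, 0.0764], [1.0, -0.0004, -0.0007, -0.0004], [-0.0006, 0.2975, -0.9547, -0.1434], [0.0, 0.0, 0.0, 1.0]]}
{'time': 0.15, 'joint_pos': [-1.243, 0.333, -0.065, 1.461, 0.022, 1.35, -0.088], 'joint_velocities': [0.0, -0.001, -0.0, -0.002, -0.0, -0.0, -0.0], 'joint_torque': [0.0, -62.583, 0.049, -39.185, 0.016, 0.007, -0.0], 'eef_pos': [0.215, 0.587, 0.231], 'orientation': [-3.141, 0.0, 2.791], 'force': [0.157, -0.336, 0.194], 'ft_torque': [0.018, 0.059, -0.02], 'grip_width': 0.996} 0.0187
```

View pics/top0.png

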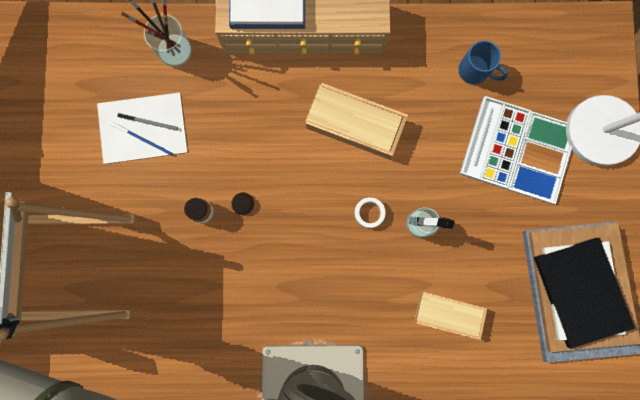

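View pics/side0.png

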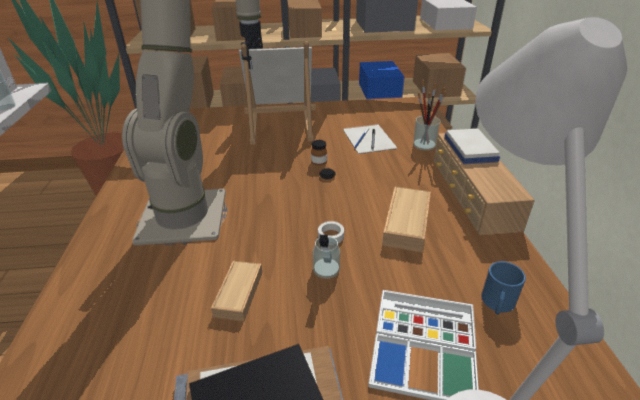

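The top view shows two box-like things, one at (357,120) and a smaller one at (452,315). The larger at (357,120) is meant. The clear jar with the marker is at (425,222), with the tape at (370,213), the pebble at (243,203) and the ink jar at (198,210). The brush glass at (170,45) holds brushes, not the marker. I'll enlarge the box and the jar.

Run:
```python
from h import *
z=np.load('pics/top0.npz'); im=z['im']; d=z['d']
a=cv2.resize(im[70:170,290:425],None,fx=4,fy=4,interpolation=cv2.INTER_CUBIC)
z2=np.load('pics/side0.npz')
save('boxcrop',a)
b=cv2.resize(im[195:250,390:470],(640,440),interpolation=cv2.INTER_CUBIC)
save('jarcrop',b)
c=cv2.resize(z2['im'][180:300,290:440],(750,600),interpolation=cv2.INTER_CUBIC)
save('sidecrop',c)
for n,p in [('box',(357,120)),('small',(452,315))]:
    print(n,withdepth('top',[p],d).round(3))
# depth-based height map of box region
vv,uu=np.mgrid[60:180,280:430]; P=withdepth('top',np.c_[uu.ravel(),vv.ravel()],d)
m=(P[:,2]>0.03)&(P[:,2]<0.06)
Q=P[m]; r=cv2.minAreaRect((Q[:,:2]*1000).astype(np.float32)); print(r,np.percentile(Q[:,2],[5,50,95])); print(cv2.boxPoints(r))
vv,uu=np.mgrid[280:350,400:500]; P=withdepth('top',np.c_[uu.ravel(),vv.ravel()],d)
m=(P[:,2]>0.02)&(P[:,2]<0.06)
print(cv2.minAreaRect((P[m][:,:2]*1000).astype(np.float32)))
```

```text
box [[ 0.639 -0.108  0.038]]
small [[ 0.182 -0.319  0.03 ]]
((641.1040649414062, -105.3864974975586), (220.60452270507812, 108.88114166259766), 68.8889389038086) [0.03842279 0.04287841 0.04705855]
[[ 550.589    -188.67747 ]
 [ 652.1625   -227.89395 ]
 [ 731.61914   -22.09552 ]
 [ 630.04565    17.120956]]
((181.86167907714844, -317.74853515625), (150.56295776367188, 73.71216583251953), 75.51451873779297)
```

View pics/boxcrop.png

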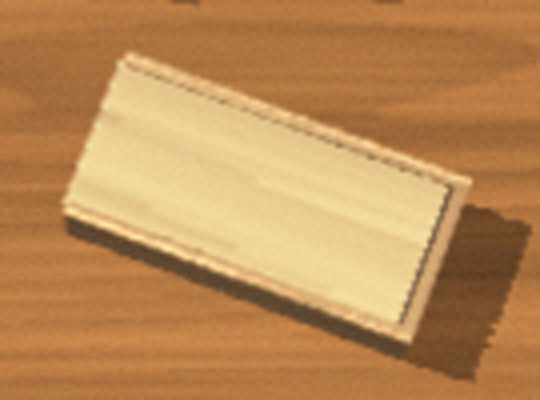

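View pics/jarcrop.png

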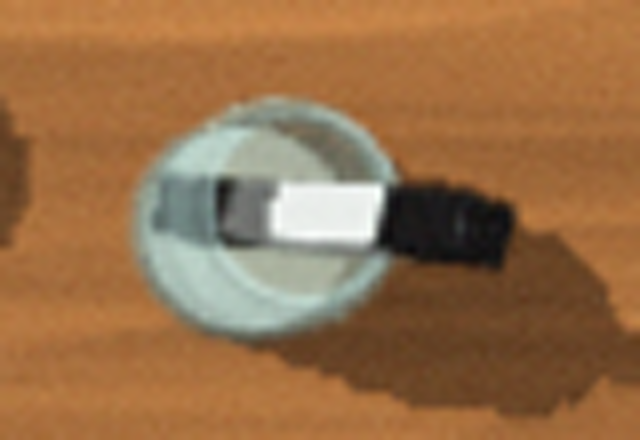

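View pics/sidecrop.png

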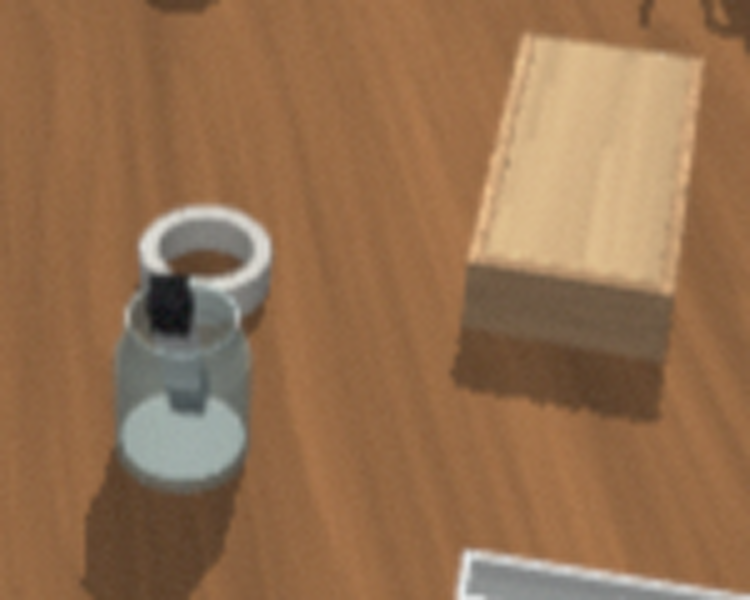

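The crop shows the large box with its wall visible at the right (-y) end, so its +y (lid-out) end points to image left. The marker leans to image right, with the white part at (433,222) and the black cap up to (452,224).

Run:
```python
from h import *
z=np.load('pics/top0.npz'); im=z['im']; d=z['d']
T=np.array([(128,53),(470,180),(410,343),(65,212)])/4+[290,70]
S=np.array([(527,35),(703,60),(672,290),(470,262)])/5+[290,180]
A=onplane('top',T,.046); B=onplane('side',S,.046)
print('box top',A.round(3).tolist(),A.mean(0)); print('box side',B.round(3).tolist(),B.mean(0))
for q in (A,B): print(cv2.minAreaRect((q[:,:2]*1000).astype(np.float32)))
# heights of small things (depth)
vv,uu=np.mgrid[180:260,170:480]; P=withdepth('top',np.c_[uu.ravel(),vv.ravel()],d)
H=P[:,2].reshape(uu.shape); m=((H>.012)&(H<.2)).astype(np.uint8)
n,l,s,c=cv2.connectedComponentsWithStats(m)
for i in range(1,n):
    if s[i,4]>50:
        Q=P.reshape(*uu.shape,3)[l==i]; print(s[i],Q[:,:2].min(0).round(3),Q[:,:2].max(0).round(3),np.percentile(Q[:,2],[50,98]).round(3))
# black cap & white in jar crop
sub=im[195:250,390:470].astype(int); dd=d[195:250,390:470]
for nm,m in (('black',(sub.max(2)<60)),('white',(sub.min(2)>190))):
    n,l,s,c=cv2.connectedComponentsWithStats(m.astype(np.uint8)); i=1+np.argmax(s[1:,4])
    ys,xs=np.nonzero(l==i); px=np.c_[xs+390,ys+195]; Q=withdepth('top',px,d)
    print(nm,s[i],c[i]+[390,195],np.median(Q,0).round(3), np.percentile(Q[:,2],[2,98]).round(3), cv2.minAreaRect(px.astype(np.float32)))
z=np.load('pics/side0.npz'); im=z['im']; d=z['d']
sub=im[225:255,310:340].astype(int); m=sub.max(2)<60
n,l,s,c=cv2.connectedComponentsWithStats(m.astype(np.uint8)); i=1+np.argmax(s[1:,4]); ys,xs=np.nonzero(l==i); px=np.c_[xs+310,ys+225]; Q=withdepth('side',px,d)
print('side black',s[i],c[i]+[310,225],np.median(Q,0).round(3),np.percentile(Q[:,2],[2,98]).round(3),cv2.minAreaRect(px.astype(np.float32)))
```

```text
box top [[0.727, -0.025, 0.046], [0.649, -0.227, 0.046], [0.551, -0.189, 0.046], [0.63, 0.013, 0.046]] [ 0.63904584 -0.106881    0.046     ]
box side [[0.635, 0.01, 0.046], [0.731, -0.028, 0.046], [0.652, -0.225, 0.046], [0.555, -0.192, 0.046]] [ 0.64325101 -0.10879847  0.046     ]
((638.8790283203125, -106.9919204711914), (217.38172912597656, 104.89771270751953), 68.73533630371094)
((643.0225830078125, -109.89633178710938), (217.4460906982422, 103.52796936035156), 68.47906494140625)
[ 61  12  24  23 382] [0.418 0.138] [0.47  0.193] [0.019 0.026]
[185  17  31  31 367] [ 0.385 -0.173] [ 0.457 -0.101] [0.023 0.028]
[ 14  18  29  25 568] [0.398 0.236] [0.453 0.289] [0.073 0.079]
[237  27  47  31 774] [ 0.361 -0.302] [ 0.428 -0.224] [0.069 0.137]
black [ 47  23  17  11 139] [445.25899281 222.92086331] [ 0.385 -0.286  0.131] [0.079 0.14 ] ((445.35296630859375, 223.0882568359375), (15.764815330505371, 9.216353416442871), 14.03624439239502)
white [34 23 14  7 92] [430.35869565 220.98913043] [ 0.393 -0.264  0.088] [0.066 0.109] ((430.5, 221.0), (6.0, 13.0), 90.0)
side black [ 9 10 10 12 91] [323.43956044 240.79120879] [ 0.387 -0.298  0.13 ] [0.107 0.138] ((323.5, 240.5), (9.0, 11.0), 0.0)
```

View pics/wrist0.png

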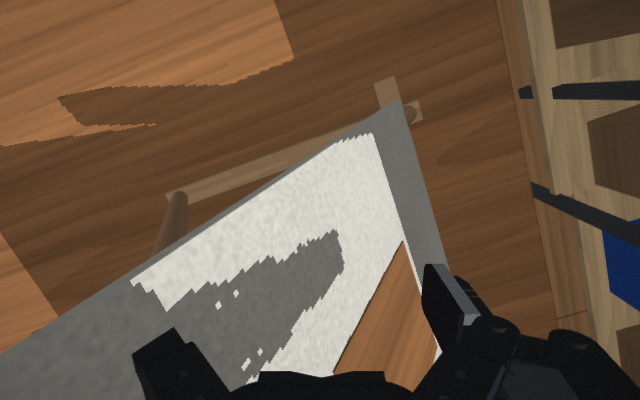

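Box centre is (0.641,-0.107) with its long axis at 68.6°, and the measured 217x105 mm fits the size given. Next is checking reachability, then opening the lid.

```bash
cat >> h.py <<'E'
BC=np.array([.641,-.1075]); TH=np.radians(68.6)
BY=np.array([np.cos(TH),np.sin(TH)]); BX=np.array([np.sin(TH),-np.cos(TH)])
def box(x,y,z): return np.r_[BC+BX*x+BY*y,z]
E
python3 - <<'E'
from h import *
print(np.round([box(0,-70,0)*0, box(0,-.07,.2), box(0,.105,.2),box(0,.18,.2)],3).tolist())
for yaw in np.radians(range(-180,180,30)):
    o=[]
    for p in (box(0,-.07,.2),box(0,-.07,.044),box(0,.105,.044),box(0,.18,.044)):
        j=ik(p,[np.pi,0,yaw]); o.append(None if j is None else np.round(j,2).tolist())
    print(round(np.degrees(yaw)),o[0],[x is not None for x in o])
E
```

```text
[[-0.0, -0.0, 0.0], [0.615, -0.173, 0.2], [0.679, -0.01, 0.2], [0.707, 0.06, 0.2]]
-180 [-0.42, 0.49, 0.86, 1.5, -0.37, 1.32, 2.04] [True, True, True, True]
-150 [-0.4, 0.48, 0.83, 1.5, -0.36, 1.32, 2.56] [True, True, True, True]
-120 [1.01, 0.7, -1.25, 1.42, 0.66, 1.48, 2.4] [True, True, True, True]
-90 [-0.57, 0.63, 1.16, 1.51, -0.58, 1.39, -2.52] [True, True, True, True]
-60 [-0.57, 0.63, 1.16, 1.51, -0.58, 1.39, -2.0] [True, True, True, True]
-30 [-0.57, 0.63, 1.16, 1.51, -0.58, 1.39, -1.47] [True, True, True, True]
0 [-0.43, 0.5, 0.88, 1.5, -0.39, 1.33, -1.09] [True, True, True, True]
30 [-0.44, 0.5, 0.9, 1.5, -0.4, 1.33, -0.56] [True, True, True, True]
60 [-0.45, 0.51, 0.91, 1.5, -0.41, 1.33, -0.03] [True, True, True, True]
90 [-0.46, 0.51, 0.93, 1.5, -0.42, 1.33, 0.5] [True, True, True, True]
120 [-0.47, 0.52, 0.95, 1.5, -0.43, 1.34, 1.04] [True, True, True, True]
150 [-0.45, 0.51, 0.91, 1.5, -0.4, 1.33, 1.54] [True, True, True, True]
```

Run:
```python
from h import *
o=[np.pi,0,TH]
gripper_to(0.0,40)
movep(box(0,-.075,.16),o)
st=sense(); im,d=read_camera('wrist'); save('w1',im)
move_l(box(0,-.075,.062),vel=.15)
f0=sense()['force'].copy()
print(move_l(box(0,-.075,.034),vel=.02,until_force=10), sense()['eef_pos'],sense()['force']-f0,sense()['time'])
```

```text
True [ 0.61361545 -0.17730319  0.04381758] [-2.26321353  1.20252761  7.25310359] 5.7167
```

View pics/w1.png

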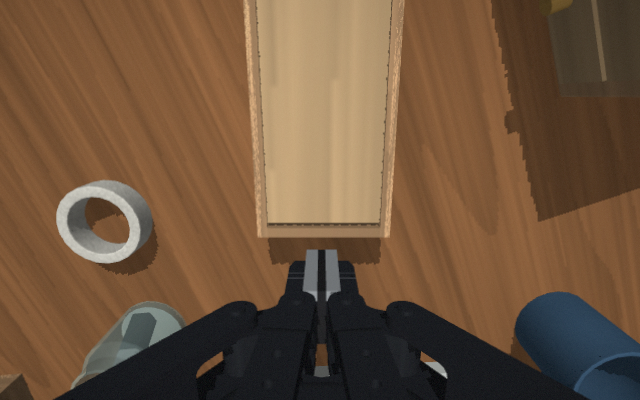

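The wrist view shows the box upright and symmetric about column 322, with its end wall at row 230, so the yaw and centre fit. Contact came at z=43.8 mm against the given 44 mm. Now I'll slide the lid.

```bash
cat >> h.py <<'E'
def slide(y0,y1,z,f0,target=11,step=.02,vel=.06,x=0):
    n=int(np.ceil(abs(y1-y0)/step)); log=[]
    for y in np.linspace(y0,y1,n+1):
        move_l(box(x,y,z),vel=vel)
        s=sense(); fz=s['force'][2]-f0[2]; log.append((round(y,3),round(z,4),round(fz,1),round(float((s['force']-f0)[:2]@BY),1)))
        z+=np.clip((fz-target)*.0001,-.0008,.0008)
    return z,log
E
python3 - <<'E'
from h import *
f0=np.array([0.,0,0]); s=sense(); print(s['force'])
z,l=slide(-.075,.1,.0425,f0)
print(z,l,sense()['time'],sense()['force'])
im,d=read_camera('top'); save('t2',im[60:260,150:450])
E
```

```text
[-2.34144359  1.59717632  7.59906783]
0.04267373211296588 [(np.float64(-0.075), 0.0425, np.float64(14.8), -0.0), (np.float64(-0.056), np.float64(0.0429), np.float64(11.8), 1.8), (np.float64(-0.036), np.float64(0.043), np.float64(11.4), 1.0), (np.float64(-0.017), np.float64(0.043), np.float64(10.2), 0.4), (np.float64(0.003), np.float64(0.0429), np.float64(10.6), 0.4), (np.float64(0.022), np.float64(0.0429), np.float64(12.2), 1.6), (np.float64(0.042), np.float64(0.043), np.float64(10.1), 1.1), (np.float64(0.061), np.float64(0.0429), np.float64(11.5), 0.7), (np.float64(0.081), np.float64(0.043), np.float64(10.3), 1.1), (np.float64(0.1), np.float64(0.0429), np.float64(8.9), 0.3)] 10.2417 [-2.7412157   1.39630997  8.85361647]
```

View pics/t2.png

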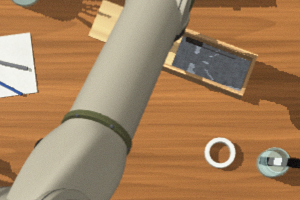

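Run:
```python
from h import *
z,l=slide(.1,.108,.0425,np.zeros(3),step=.004,target=12)
print(l)
p=sense()['eef_pos']; move_l(p+[0,0,.02]); print(sense()['time'])
# next: view for jar: above approx (0.39,-.24)
movep([.40,-.12,.33],[np.pi,0,-np.pi/2])
gripper_to(1.0)
st=sense(); im,d=read_camera('wrist'); save('w3',im); np.savez('pics/w3.npz',im=im,d=d,p=st['eef_pos'],o=st['orientation'])
im,d=read_camera('top'); save('t3',im); np.savez('pics/t3.npz',im=im,d=d);print(sense()['time'])
```

```text
[(np.float64(0.1), 0.0425, np.float64(12.0), 0.2), (np.float64(0.104), np.float64(0.0425), np.float64(11.5), -4.8), (np.float64(0.108), np.float64(0.0425), np.float64(10.6), -5.3)]
11.3333
14.9583
```

View pics/w3.png

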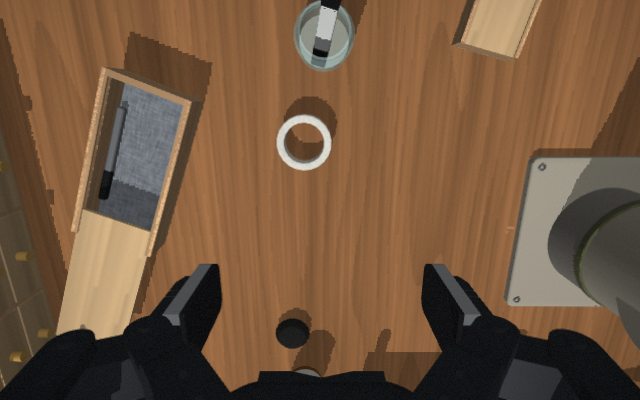

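View pics/t3.png

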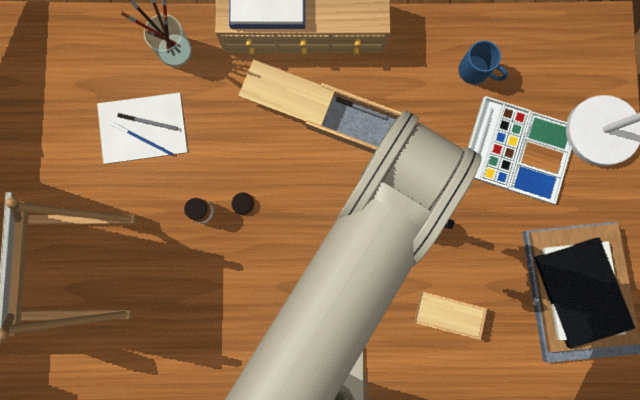

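The lid hit its stop (the force reversed to -5 N at the end). The wrist view shows the open box floor with the dark pen stuck along the +x wall, as described. Next is a closer look at the marker in the jar.

Run:
```python
from h import *
for i,(p,yaw) in enumerate([([.39,-.16,.29],-np.pi/2),([.47,-.27,.29],-np.pi)]):
    try: movep(p,[np.pi,0,yaw])
    except PlanningError as e: print(e); continue
    st=sense(); im,d=read_camera('wrist'); save(f'w4{i}',im); np.savez(f'pics/w4{i}.npz',im=im,d=d,p=st['eef_pos'],o=st['orientation'])
print(sense()['time'])
```

```text
18.975
```

View pics/w40.png

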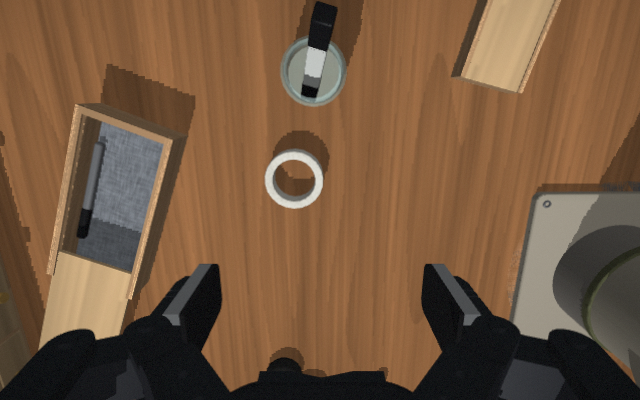

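View pics/w41.png

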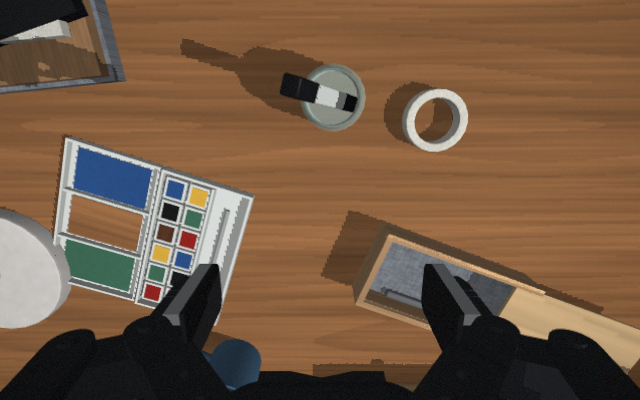

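Run:
```python
from h import *
a=np.load('pics/w40.npz')['im'][0:110,270:360]; b=np.load('pics/w41.npz')['im'][55:140,265:375]
A=cv2.resize(a,None,fx=4,fy=4,interpolation=cv2.INTER_CUBIC);B=cv2.resize(b,None,fx=4,fy=4,interpolation=cv2.INTER_CUBIC)
C=np.zeros((440,800,3),np.uint8); C[:440,:360]=A; C[:340,360:800]=B; save('w4c',C)
```

```text
(no output)
```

View pics/w4c.png

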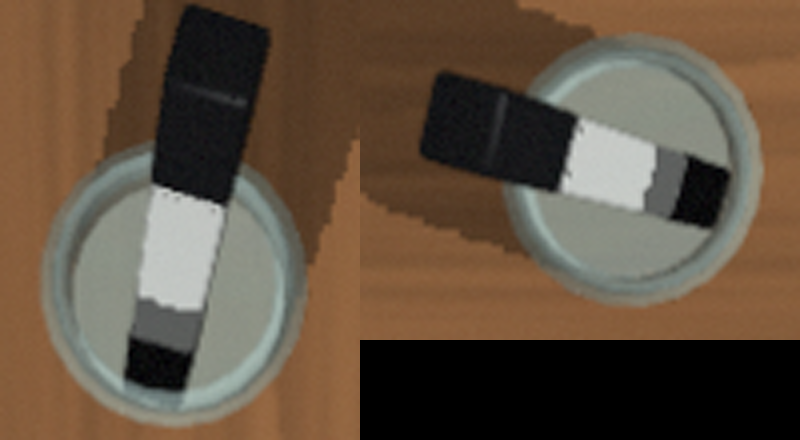

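The crops show the marker's end face, ridge, white band and lower end clearly in both views. I'll triangulate matching corners across the two.

Run:
```python
from h import *
def ld(n): z=np.load(n); return dict(eef_pos=z['p'],orientation=z['o'])
sa,sb=ld('pics/w40.npz'),ld('pics/w41.npz')
prs={'endL':((185,5),(60,155)),'endR':((270,28),(80,72)),'ridL':((178,83),(128,165)),'ridR':((247,103),(145,95)),'whL':((152,185),(200,190)),'whR':((228,205),(217,118)),'botL':((126,385),(352,228)),'botR':((183,392),(368,170))}
P={}
for k,(a,b) in prs.items():
    oa,va=rays('wrist',[np.array(a)/4+[270,0]],sa); ob,vb=rays('wrist',[np.array(b)/4+[265,55]],sb)
    va=va[0]/np.linalg.norm(va);vb=vb[0]/np.linalg.norm(vb)
    t=np.linalg.lstsq(np.c_[va,-vb],ob-oa,rcond=None)[0]; pa=oa+va*t[0];pb=ob+vb*t[1]
    P[k]=(pa+pb)/2; print(k,P[k].round(4),'gap',round(np.linalg.norm(pa-pb)*1000,1))
m=lambda a:(P[a+'L']+P[a+'R'])/2
end,rid,wh,bot=m('end'),m('rid'),m('wh'),m('bot')
for k in('end','rid','wh','bot'): print(k,np.linalg.norm(P[k+'L']-P[k+'R']))
print('end-rid',np.linalg.norm(end-rid),'rid-bot',np.linalg.norm(rid-bot),'rid-wh',np.linalg.norm(rid-wh))
for q in(wh,bot):
    u=(rid-q); u/=np.linalg.norm(u); print(u, 'tilt',np.degrees(np.arccos(u[2])),'az',np.degrees(np.arctan2(u[1],u[0])))
print('endcentre',(end+rid)/2)
for nm,s,c,off in (('w40',sa,(174,283),(270,0)),('w41',sb,(274,170),(265,55))):
    print('rim',onplane('wrist',[np.array(c)/4+off],.085,s))
```

```text
endL [ 0.3928 -0.3037  0.138 ] gap 0.1
endR [ 0.3771 -0.2985  0.1441] gap 0.4
ridL [ 0.3944 -0.2895  0.1434] gap 0.7
ridR [ 0.3814 -0.2857  0.1457] gap 0.5
whL [ 0.4002 -0.2756  0.1141] gap 0.0
whR [ 0.3846 -0.2718  0.1123] gap 1.0
botL [ 0.4113 -0.2346  0.0367] gap 1.4
botR [ 0.3955 -0.2331  0.0605] gap 1.8
end 0.017584384555654513
rid 0.013764892246774133
wh 0.016195764802603548
bot 0.02865774801176446
end-rid 0.014246165246958587 rid-bot 0.111130090787407 rid-wh 0.03463599265115347
[-0.12891482 -0.40304881  0.90605332] tilt 25.034476334379214 az -107.73683036022952
[-0.139427   -0.48401712  0.86387935] tilt 30.245012619972858 az -106.06968732823125
endcentre [ 0.38644481 -0.29437791  0.14282379]
rim [[ 0.39626792 -0.25793122  0.085     ]]
rim [[ 0.39619627 -0.25814018  0.085     ]]
```

Rim centre from two views agrees within 0.3 mm: (0.396,-0.258). The marker's lean azimuth is about -106° and its tilt 25°, against the 26° given. The end centre is about (0.387,-0.294,0.138). The jaws should close across the level sides. I'll check reachability for a tilted grasp and for laying the marker down.

```bash
cat >> h.py <<'E'
AZ=np.radians(-106); TI=np.radians(26)
L=np.array([np.cos(AZ),np.sin(AZ),0]); Z=np.array([0,0,1.]); U=np.sin(TI)*L+np.cos(TI)*Z
YL=np.cross(Z,L)
END=np.array([.387,-.294,.138])
def gR(a,sg):
    t=np.sin(a)*L-np.cos(a)*Z; y=sg*YL; return np.c_[np.cross(y,t),y,t]
def eul(M): return R.from_matrix(M).as_euler('xyz')
def lay(phi,beta): # rotation applied to held marker: lean further by beta about YL, then turn azimuth to phi
    return (R.from_euler('z',phi-AZ)*R.from_rotvec(YL*beta)).as_matrix()
E
python3 - <<'E'
from h import *
dG=.010
for a in (30,40,50):
  for sg in (1,-1):
    M=gR(np.radians(a),sg); G=END-.023*U; tcp=G+dG*M[:,2]
    js=[ik(p,eul(M)) for p in (tcp-.07*M[:,2],tcp,tcp+.11*U)]
    ok=[j is not None for j in js]; print(a,sg,tcp.round(3),ok, None if js[1] is None else np.round(js[1],2))
    if not all(ok): continue
    for phi in range(-180,180,30):
        Q=lay(np.radians(phi),np.radians(58)); M2=Q@M; u2=Q@U
        mid=np.array([.45,.02,.009]); # marker centre
        # lower end near desk
        c=mid+[0,0,.007]; g=c+.047*u2; g[2]=.009+.117*u2[2]+.003
        p=g+dG*M2[:,2]
        j=[ik(p,eul(M2)),ik(p+[0,0,.1],eul(M2))]
        if all(x is not None for x in j): print('   phi',phi,p.round(3),np.round(j[1],2))
E
```

```text
30 1 [ 0.388 -0.289  0.109] [True, True, True] [ 1.36  0.47 -1.34  2.04  0.99  1.36 -0.69]
   phi -120 [ 0.429 -0.016  0.015] [ 1.43  0.02 -1.1   2.19 -0.59  0.93  0.16]
   phi -90 [ 0.45  -0.022  0.015] [ 1.21  0.36 -1.03  1.95 -0.2   1.1   0.29]
   phi -60 [ 0.471 -0.016  0.015] [ 0.99  0.57 -1.01  1.73  0.06  1.34  0.5 ]
   phi -30 [ 0.486 -0.001  0.015] [ 0.79  0.71 -1.03  1.57  0.27  1.55  0.76]
   phi 0 [0.492 0.02  0.015] [ 0.61  0.78 -1.06  1.51  0.45  1.69  1.06]
   phi 30 [0.486 0.041 0.015] [ 0.5   0.77 -1.1   1.55  0.62  1.75  1.39]
   phi 60 [0.471 0.056 0.015] [ 0.41  0.65 -1.09  1.7   0.71  1.66  1.76]
   phi 90 [0.45  0.062 0.015] [ 0.32  0.39 -1.    1.91  0.7   1.43  2.19]
30 -1 [ 0.388 -0.289  0.109] [True, True, False] [ 1.33  0.44 -1.3   2.04  0.97  1.33  2.47]
40 1 [ 0.388 -0.29   0.11 ] [True, True, True] [-0.79  0.29  0.96  2.14  0.55  1.   -0.46]
   phi -150 [ 0.412 -0.002  0.015] [ 1.41 -0.4  -1.16  2.29 -0.76  0.92 -0.37]
   phi -120 [ 0.428 -0.018  0.015] [ 1.31 -0.01 -1.11  2.15 -0.39  0.93 -0.1 ]
   phi -90 [ 0.45  -0.024  0.015] [ 1.15  0.27 -1.06  1.98 
[... 2396 characters left out ...]
1 -0.24  0.9   1.65]
   phi -150 [ 0.411 -0.003  0.014] [ 1.29 -0.18 -1.22  2.18 -0.31  0.93  2.34]
   phi -60 [ 0.473 -0.019  0.014] [-0.99  0.32  1.18  1.97 -0.44  1.18 -2.23]
   phi -30 [ 0.489 -0.003  0.014] [-0.99  0.44  1.17  1.9  -0.48  1.25 -1.73]
   phi 0 [0.495 0.02  0.014] [-1.06  0.48  1.17  1.87 -0.45  1.26 -1.29]
   phi 30 [0.489 0.043 0.014] [ 0.62  0.41 -0.99  1.8   0.38  1.27 -1.54]
   phi 60 [0.473 0.059 0.014] [ 0.69  0.4  -1.14  1.87  0.47  1.26 -1.14]
   phi 90 [0.45  0.065 0.014] [ 0.84  0.35 -1.32  1.97  0.5   1.2  -0.69]
   phi 120 [0.427 0.059 0.014] [-0.09 -0.   -0.26  2.11  0.16  1.01  0.09]
   phi 150 [0.411 0.043 0.014] [ 1.27 -0.3  -1.38  2.16 -0.26  0.93  1.07]
```

Run:
```python
from h import *
M=gR(np.radians(40),1); G=END-.023*U; tcp=G+.010*M[:,2]; o=eul(M)
movep(tcp-.08*M[:,2],o); gripper_to(.6,40)
print(move_l(tcp,o,vel=.1,until_force=8))
st=sense(); print(st['time'],st['eef_pos']-tcp)
im,d=read_camera('wrist'); save('w5',im)
im,d=read_camera('side'); save('s5',cv2.resize(im[170:300,250:430],None,fx=4,fy=4))
```

```text
False
22.9583 [0.00039791 0.00023462 0.00026586]
```

View pics/w5.png

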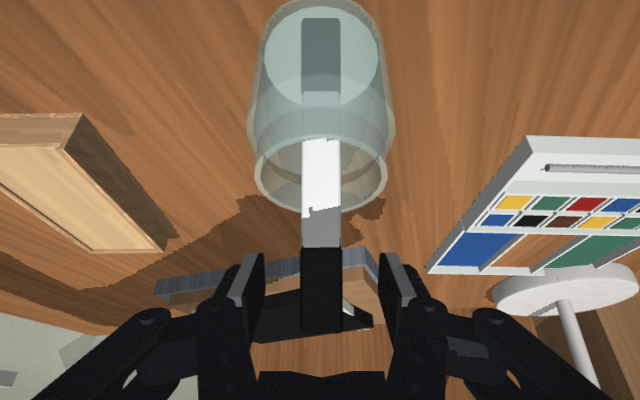

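View pics/s5.png

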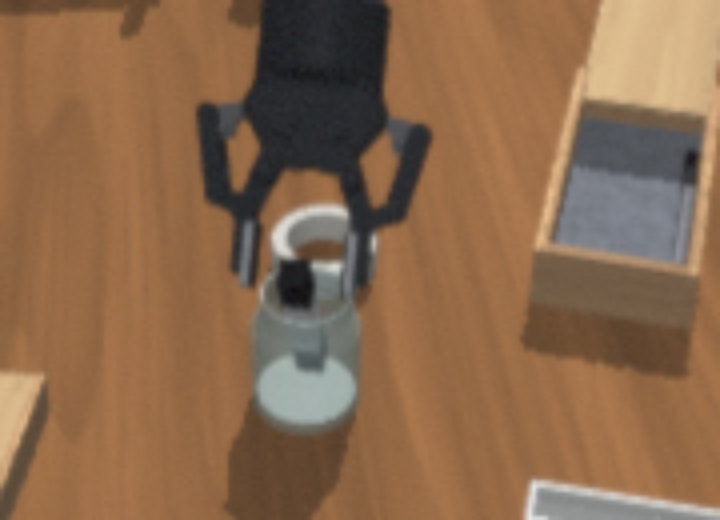

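The marker stands upright and centred between the pads (columns 302–341, centre 321), and the jar is untouched. Closing and lifting along its axis.

Run:
```python
from h import *
gripper_to(0.0,40); s=sense(); print('w',s['grip_width'],s['force'])
p=s['eef_pos']; move_l(p+.035*U,vel=.08); move_l(p+.13*U,vel=.15)
s=sense(); print('w',s['grip_width'],s['time'],s['eef_pos'])
im,d=read_camera('wrist'); save('w6',im); np.savez('pics/w6.npz',im=im,d=d,p=s['eef_pos'],o=s['orientation'])
im,d=read_camera('side'); save('s6',cv2.resize(im[130:300,250:430],None,fx=3.5,fy=3.5))
```

```text
w 0.19770627466038984 [-0.23131521  0.47880723  1.24872916]
w 0.20050314980040318 24.825 [ 0.37240014 -0.34457311  0.22576368]
```

View pics/w6.png

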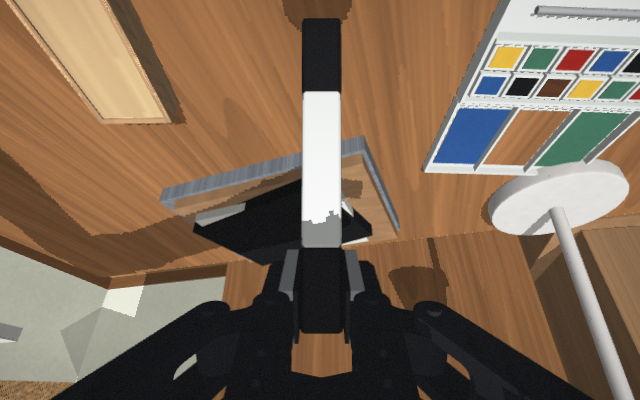

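View pics/s6.png

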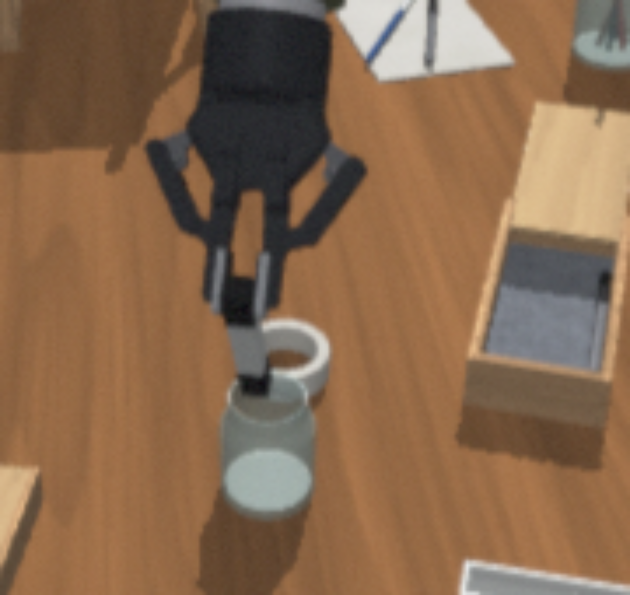

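The marker is gripped (width 17 mm) and clear of the jar, with its far end at about (321,20) in the wrist view. I'll measure its axis in the tool frame, then lay it down.

```bash
cat >> h.py <<'E'
def Tt(st):
    T=np.eye(4); T[:3,:3]=R.from_euler('xyz',st['orientation']).as_matrix(); T[:3,3]=st['eef_pos']; return T
E
python3 - <<'E'
from h import *
z=np.load('pics/w6.npz'); st=dict(eef_pos=z['p'],orientation=z['o']); d=z['d']
T=np.linalg.inv(Tt(st)); 
Q=[]
for v in (22,30,60,85,100,150,200,230,245,270,300,325):
    px=[(u,v) for u in range(315,328)]; P=np.median(withdepth('wrist',px,d,st),0); q=(T@np.r_[P,1])[:3]; Q.append(q); print(v,P.round(3),(q*1000).round(1))
Q=np.array(Q); u=Q[5]-Q[0]; u/=np.linalg.norm(u); M=gR(np.radians(40),1); print('meas u tool',-u,'expected',M.T@U, 'len',np.linalg.norm(Q[0]-Q[-1]))
E
```

```text
22 [ 0.389 -0.285  0.134] [106.7  -0.4  30.8]
30 [ 0.388 -0.287  0.137] [103.1  -0.5  29.7]
60 [ 0.387 -0.293  0.15 ] [90.1 -0.5 23.9]
85 [ 0.385 -0.298  0.16 ] [79.3 -0.5 19.1]
100 [ 0.384 -0.301  0.166] [73.  -0.5 16.4]
150 [ 0.381 -0.311  0.187] [52.1 -0.7  7.4]
200 [ 0.379 -0.32   0.206] [32.1 -0.8 -1.3]
230 [ 0.378 -0.325  0.218] [20.3 -0.3 -6.6]
245 [ 0.377 -0.328  0.224] [14.6 -0.5 -9.4]
270 [ 0.376 -0.332  0.233] [  5.3  -0.2 -13.7]
300 [ 0.374 -0.337  0.244] [ -5.8  -0.5 -18.8]
325 [ 0.373 -0.341  0.253] [-14.6  -0.6 -23.2]
meas u tool [0.91873023 0.00399839 0.39486552] expected [-9.13545458e-01 -5.21175026e-18 -4.06736643e-01] len 0.1327383386804753
```

Run:
```python
from h import *
M=gR(np.radians(40),1); phi=np.radians(-110); Q=lay(phi,np.radians(60.3)); M2=Q@M
ax=M2@np.array([-.919,0,-.395]); print('axis',ax.round(3))
E=np.array([.1044,0,.0396]); mid=np.array([.45,.02]); 
low=np.r_[mid-ax[:2]*.07,.0115]; tcp=low-M2@E; o=eul(M2); print('tcp',tcp.round(4))
print(np.round(sense()['joint_pos'],2),np.round(ik(tcp+[0,0,.12],o),2),np.round(ik(tcp,o),2))
movep(tcp+[0,0,.12],o); print(sense()['time'],sense()['grip_width'])
move_l(tcp+[0,0,.02],vel=.12); print(move_l(tcp,vel=.04,until_force=3),sense()['eef_pos']-tcp)
s=sense();print(s['time'],s['grip_width'],s['force'])
im,d=read_camera('side'); save('s7',cv2.resize(im[130:280,220:400],None,fx=3.5,fy=3.5))
```

```text
axis [-0.342 -0.939  0.052]
tcp [ 0.4357 -0.0192  0.0124]
[-0.62 -0.01  0.83  2.04  0.75  1.27 -0.36] [-0.79 -0.11  0.99  2.16 -0.31  1.    0.  ] [-0.64  0.28  0.93  2.25 -0.8   0.87  0.5 ]
26.1667 0.19839263248032343
False [-4.16759473e-05 -2.03406006e-04 -6.62547393e-05]
27.8 0.19869237622391964 [-0.30624949  0.12954974  0.18812898]
```

View pics/s7.png

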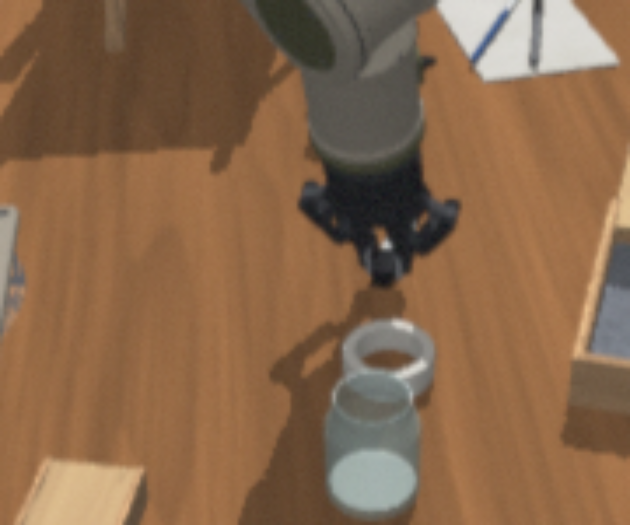

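The marker is near the desk and clear of the tape. I'll lower it to contact and let go.

Run:
```python
from h import *
p=sense()['eef_pos']
print(move_l(p-[0,0,.004],vel=.02,until_force=2),sense()['eef_pos'][2],sense()['force'])
gripper_to(.5); hold(.3)
t=R.from_euler('xyz',sense()['orientation']).as_matrix()[:,2]
move_l(sense()['eef_pos']-.10*t,vel=.15)
movep([.435,-.09,.25],[np.pi,0,np.radians(69)])
s=sense(); im,d=read_camera('wrist'); save('w8',im); np.savez('pics/w8.npz',im=im,d=d,p=s['eef_pos'],o=s['orientation']); print(s['time'])
im,d=read_camera('side'); np.savez('pics/s8.npz',im=im)
```

```text
True 0.008947146658159169 [0.89207665 1.10984593 2.0044134 ]
30.25
```

View pics/w8.png

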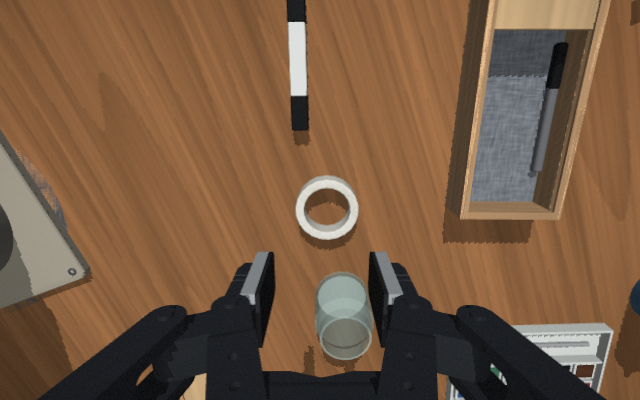

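The marker lies flat, clear of the tape, with its white band at (298,22)–(299,97). I'll measure its centre and axis at z=18 mm.

Run:
```python
from h import *
z=np.load('pics/w8.npz'); im=z['im'].astype(int); st=dict(eef_pos=z['p'],orientation=z['o'])
m=np.zeros(im.shape[:2],np.uint8); m[5:120,270:330]=(im[5:120,270:330].min(2)>150)
n,l,s,c=cv2.connectedComponentsWithStats(m); i=1+np.argmax(s[1:,4]); print(s[i])
ct=max(cv2.findContours((l==i).astype(np.uint8),0,2)[0],key=cv2.contourArea).reshape(-1,2)
P=onplane('wrist',ct,.018,st); r=cv2.minAreaRect((P[:,:2]*1000).astype(np.float32)); print(r)
b=cv2.boxPoints(r); e=[b[1]-b[0],b[2]-b[1]]; e=max(e,key=np.linalg.norm); print('ang',np.degrees(np.arctan2(e[1],e[0]))%180)
print(np.median(withdepth('wrist',[(298,60),(298,50),(298,70)],z['d'],st),0))
# black end
print(onplane('wrist',[(300,130)],.0,st))
# top view check is blocked by arm; side image
im=np.load('pics/s8.npz')['im']; save('s8',cv2.resize(im[130:280,220:400],None,fx=3.5,fy=3.5))
```

```text
[ 288   22   19   74 1224]
((450.6839904785156, 21.73168182373047), (68.13511657714844, 16.699630737304688), 69.97759246826172)
ang 69.97759
[0.45120132 0.02097572 0.01876144]
[[ 0.42551034 -0.04502374  0.        ]]
```

View pics/s8.png

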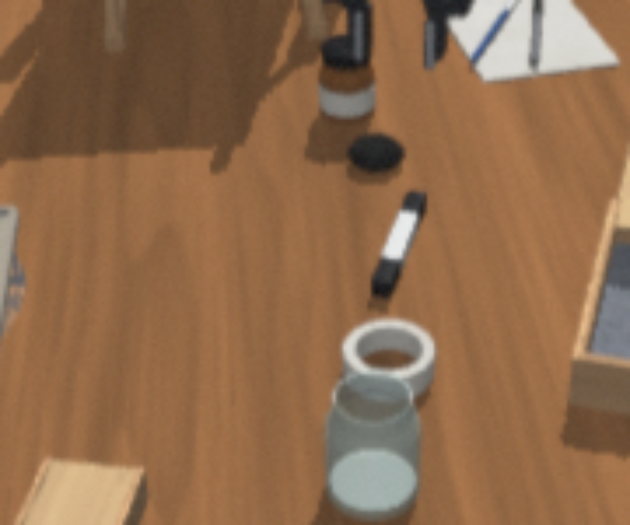

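Run:
```python
from h import *
o=[np.pi,0,np.radians(70)]
movep([.4507,.0215,.09],o); move_l([.4507,.0215,.004],vel=.1,until_force=10)
s=sense(); print(s['time'],s['eef_pos'],s['force'])
gripper_to(0,40); print(sense()['grip_width'])
move_l([.4507,.0215,.13],vel=.15)
ob=[np.pi,0,TH]
movep(box(-.006,-.0135,.13),ob); s=sense(); print(s['time'],s['grip_width'])
im,d=read_camera('wrist'); save('w9',im)
im,d=read_camera('side'); save('s9',cv2.resize(im[130:280,330:510],None,fx=3.5,fy=3.5))
```

```text
32.1583 [0.45125288 0.02152541 0.00462575] [-0.30371773  0.0689961  -0.13606697]
0.2000430959652733
34.475 0.1996771843502397
```

View pics/w9.png

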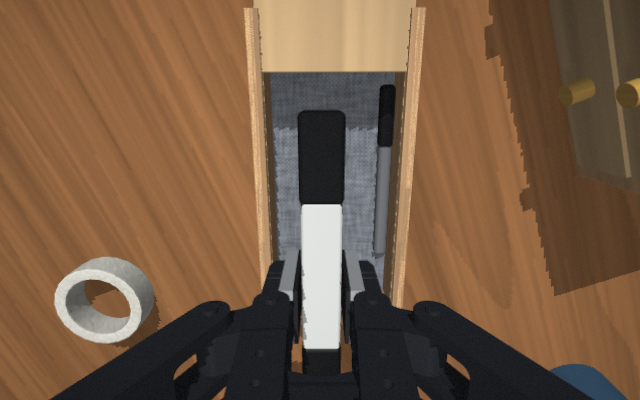

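View pics/s9.png

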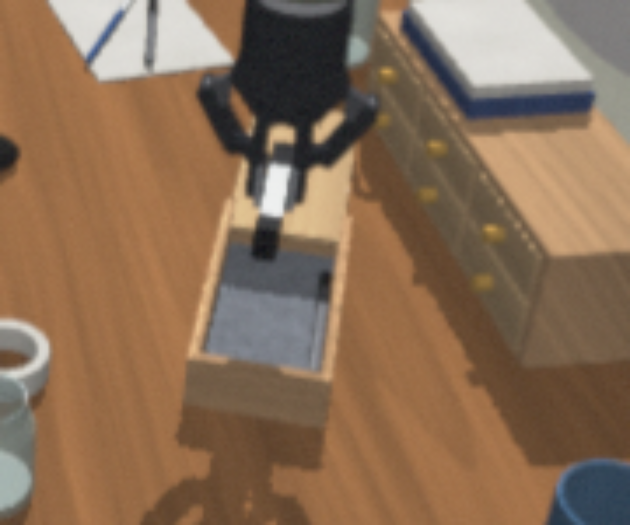

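The marker hangs parallel to the box (columns 302–342), between the left wall and the pen, with about 17 mm to spare at each end. Lowering it in.

Run:
```python
from h import *
move_l(box(-.006,-.0135,.035),vel=.12)
print(move_l(box(-.006,-.0135,.0095),vel=.03,until_force=4)); s=sense(); print(s['eef_pos'],s['force'],s['time'])
gripper_to(.36); print(sense()['grip_width'],sense()['force']); hold(.3)
move_l(box(-.006,-.0135,.10),vel=.15)
gripper_to(0.0)
movep(box(0,-.10,.16),[np.pi,0,TH])
s=sense(); im,d=read_camera('wrist'); save('w10',im); np.savez('pics/w10.npz',im=im,d=d,p=s['eef_pos'],o=s['orientation']); print(s['time'])
```

```text
True
[ 0.63022126 -0.11778139  0.01074745] [-0.71071079  0.95767406  5.40205758] 36.275
0.3576312268039839 [ 0.14806362 -0.35867762 -0.64712817]
38.5167
```

View pics/w10.png

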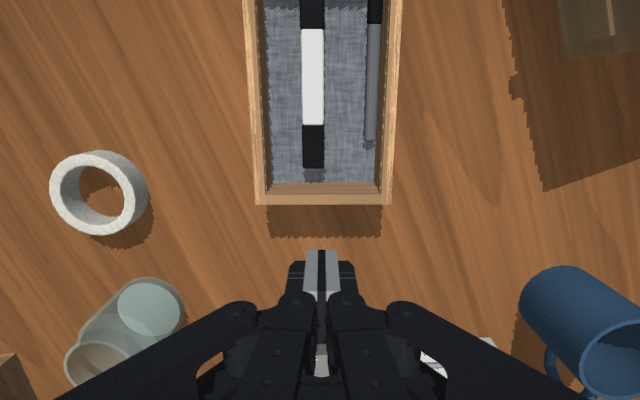

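The marker lies flat in the box: white band at (312,28–125), lower end at row 168, with floor showing between it and the walls and pen. I'll check its position, then shut the lid.

Run:
```python
from h import *
z=np.load('pics/w10.npz'); st=dict(eef_pos=z['p'],orientation=z['o'])
P=onplane('wrist',[(312.5,77)],.024,st)[0]; q=P[:2]-BC; print('box x,y',q@BX,q@BY, withdepth('wrist',[(312,77)],z['d'],st))
o=[np.pi,0,TH]
movep(box(0,.175,.11),o); move_l(box(0,.175,.058),vel=.12)
f0=sense()['force'].copy()
print(move_l(box(0,.175,.034),vel=.02,until_force=10),sense()['eef_pos'],f0,sense()['force'],sense()['time'])
```

```text
box x,y -0.006538121238933736 -0.012639825167272353 [[ 0.62994875 -0.11678411  0.02478018]]
True [0.70485342 0.05542893 0.04390673] [ 0.08407452 -0.33620272 -0.74550198] [-2.52404481  0.6930011   7.02889194] 40.9917
```

Run:
```python
from h import *
f0=np.array([0,-.3,-.7])
z,l=slide(.175,.012,.0427,f0,target=12)
for a in l: print(*a)
z,l=slide(.012,-.012,z,f0,step=.004,target=13,vel=.04)
for a in l: print(*a)
print(sense()['time'])
```

```text
0.175 0.0427 12.7 -1.1
0.157 0.0428 11.8 -0.8
0.139 0.0428 11.8 -1.2
0.121 0.0427 12.1 -0.5
0.103 0.0427 13.1 -0.4
0.084 0.0429 11.2 -1.3
0.066 0.0428 12.2 -1.0
0.048 0.0428 12.0 -1.3
0.03 0.0428 12.2 -0.9
0.012 0.0428 11.5 -0.3
0.012 0.0428 12.3 -1.1
0.008 0.0427 12.1 -0.4
0.004 0.0426 13.1 -0.5
0.0 0.0426 12.7 -0.3
-0.004 0.0426 12.0 3.4
-0.008 0.0425 12.2 5.8
-0.012 0.0424 11.7 5.7
47.0417
```

The force reversed to +5.8 N near home, so the lid is on its stop. I'll lift off, retreat and check.

Run:
```python
from h import *
p=sense()['eef_pos']; move_l(p+[0,0,.10],vel=.15)
movep([.40,.30,.28],[np.pi,0,TH])
hold(.2)
im,d=read_camera('top'); save('t11',im); np.savez('pics/t11.npz',im=im,d=d)
im2,d=read_camera('side'); save('s11',im2)
print(sense()['time'],sense()['force'])
save('t11b',cv2.resize(im[70:170,290:425],None,fx=4,fy=4,interpolation=cv2.INTER_CUBIC))
```

```text
49.9833 [ 0.60432247 -0.246558   -0.17408837]
```

View pics/t11.png

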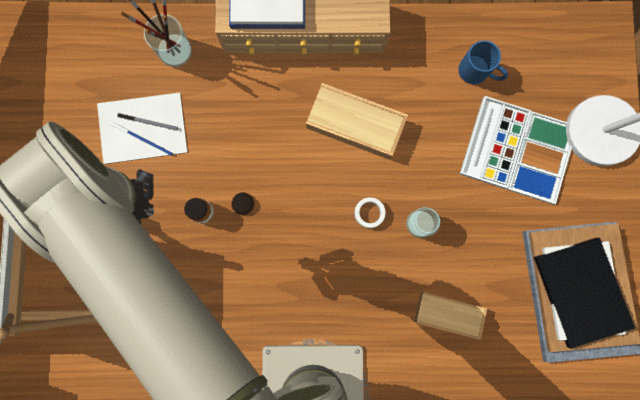

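View pics/t11b.png

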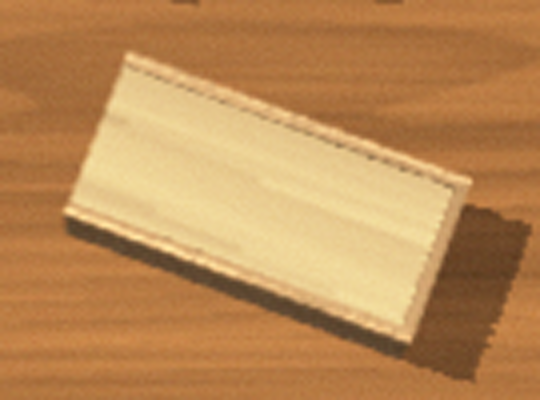

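View pics/s11.png

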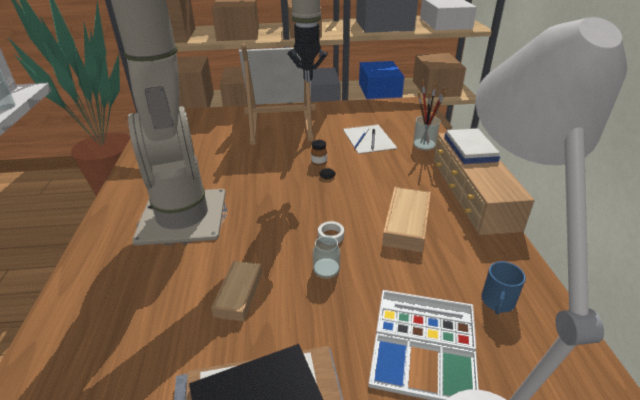

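The lid is fully home: the dark gap at the closed end that was there at the start is gone. The jar at (424,222), tape at (370,213), pebble at (243,203) and ink jar at (198,210) are where they were, and the arm is clear of everything.

```bash
python3 -c "
from station import *
hand_in(); print(sense()['time'])"
```

```text
the job is handed in; nothing more can be done
the job is handed in; nothing more can be done
```

The job is done and handed in, at about 50 s of the 72 s allowed. I pressed the lid open to its stop and drew the marker out of the jar along its lean. I laid it on the desk and let go, picked it up across its middle, put it flat in the box and pressed the lid shut to its stop.

**Last checks:**
- **Marker:** before closing it lay at box x = -6.5 mm, y = -12.6 mm, with its upper face at z ≈ 24.8 mm. That fits lying flat on the 6 mm floor. I did not see it again once the lid was shut.
- **Lid:** the force reversed by about 6 N at the closed end, and the gap at the closed end is gone in the top view.
- **Other things:** the jar stands upright, and the jar, tape, pebble and ink jar show at the same pixels in the top view as at the start.
- **Robot:** it was clear of everything when I handed in.

**Disagreement:** two-view triangulation put the marker's upper end about 5 mm higher than the description and the fixed cameras' depth did. I used a height between the two, and the grip held.

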